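Finish an interlocked stack of tapered silver ingots

TASK

Finish the stack of silver ingots with the two that lie loose on the iron plate. Turn one of them over and nest it narrow face down in the tight gap between the two ingots of the stack's top layer, pressed fully home so that its broad face is flush with their tops and its ends are even with theirs; then lay the other one broad face down and square across the middle of those three.

Things in the scene. Friction and masses are not known exactly. Their poses are not given: they have to be found in the camera images.
- stack_base: Wooden board, 90 x 90 x 12 mm, on the level iron plate where all the ingots lie (its top is the z = 0 surface), with a finished layer of three ingots fixed on it side by side along its x axis (the middle one turned over); this layer's flat top is 32 mm above the plate. Origin: centre of the board's underside, on the plate. The next layer lies crosswise on it, its ingots along the board's y axis. The board does not move.
- gap_seat (a point): Centre of the place for the turned-over ingot: middle of the gap in the top layer, 42 mm above the plate; its axes are the board's. When seated, the ingot's middle is here (within about 2 mm sideways, as the neighbours happen to lie), long axis along y.
- crown_seat (a point): Centre of the place for the last ingot, 62 mm above the plate (its broad face lies on the new layer's top, 52 mm above the plate); long axis along the board's x.
- neighbour_near_mid (a point): An ingot like the others, loose, broad face down on the finished layer on the gap's -x side (nearer the robot), along the board's y axis. It stands 1 to 2 mm too near the gap: an ingot lowered in wedges between the flanks 4 to 9 mm too high, until a downward push of some 5 to 15 N makes both neighbours slide apart. Point at its centre, half-way up; z out of the narrow face, up.
- neighbour_far_mid (a point): The same ingot on the gap's +x side (farther from the robot), likewise loose and 1 to 2 mm too near the gap.
- ingot_a_mid (a point): Tapered silver bar, ends sawn square: 66 mm long, broad face 24 mm, narrow face 16 mm wide, 20 mm thick, flanks 11 degrees off upright. Point at its centre, half-way up; x along the bar, z out of the narrow face (10 mm away), so z down means turned over. 0.22 to 0.35 kg. Starts broad face down on the plate; either loose ingot may take either place. Can be gripped across its ends. It also lies still on a flank (z 11 degrees below level).
- ingot_b_mid (a point): The other loose ingot, of the same shape and size, also broad face down on the plate; the same frame.

How it is judged (in metres and radians):
On the way:
1. one loose ingot lies turned over in the gap, flush with its neighbours (((angle between ingot_a_mid's own z axis and vertical above 3.07 rad and z of ingot_a_mid in the frame of stack_base between 0.04 and 0.044 m and x of ingot_a_mid in the frame of stack_base between -0.006 and 0.006 m and y of ingot_a_mid in the frame of stack_base between -0.006 and 0.006 m and angle between the x axis of ingot_a_mid and the y axis of stack_base, either way round below 0.1 rad) or (angle between ingot_b_mid's own z axis and vertical above 3.07 rad and z of ingot_b_mid in the frame of stack_base between 0.04 and 0.044 m and x of ingot_b_mid in the frame of stack_base between -0.006 and 0.006 m and y of ingot_b_mid in the frame of stack_base between -0.006 and 0.006 m and angle between the x axis of ingot_b_mid and the y axis of stack_base, either way round below 0.1 rad))), for 0.2 s.
At the end, for the whole second after the job is handed in: One loose ingot lies narrow face down in the gap: flush within 2 mm, within 6 mm of the gap's middle, level within 4 degrees. The other lies broad face down on the three: level within 3, square within 8 degrees, centred within 10 mm. The neighbours lie flat, moved under 8 mm; all at rest (angle between each of neighbour_near_mid, neighbour_far_mid's own z axis and vertical below 0.06 rad and distance of each of neighbour_near_mid, neighbour_far_mid from where it was at the start of the episode below 0.008 m and z of neighbour_near_mid in the frame of stack_base between 0.04 and 0.044 m and z of neighbour_far_mid in the frame of stack_base between 0.04 and 0.044 m and ((angle between ingot_a_mid's own z axis and vertical above 3.07 rad and z of ingot_a_mid in the frame of stack_base between 0.04 and 0.044 m and x of ingot_a_mid in the frame of stack_base between -0.006 and 0.006 m and y of ingot_a_mid in the frame of stack_base between -0.006 and 0.006 m and angle between the x axis of ingot_a_mid and the y axis of stack_base, either way round below 0.1 rad and angle between ingot_b_mid's own z axis and vertical below 0.06 rad and z of ingot_b_mid in the frame of stack_base between 0.0595 and 0.0645 m and x of ingot_b_mid in the frame of stack_base between -0.01 and 0.01 m and y of ingot_b_mid in the frame of stack_base between -0.01 and 0.01 m and angle between the x axis of ingot_b_mid and the x axis of stack_base, either way round below 0.14 rad) or (angle between ingot_b_mid's own z axis and vertical above 3.07 rad and z of ingot_b_mid in the frame of stack_base between 0.04 and 0.044 m and x of ingot_b_mid in the frame of stack_base between -0.006 and 0.006 m and y of ingot_b_mid in the frame of stack_base between -0.006 and 0.006 m and angle between the x axis of ingot_b_mid and the y axis of stack_base, either way round below 0.1 rad and angle between ingot_a_mid's own z axis and vertical below 0.06 rad and z of ingot_a_mid in the frame of stack_base between 0.0595 and 0.0645 m and x of ingot_a_mid in the frame of stack_base between -0.01 and 0.01 m and y of ingot_a_mid in the frame of stack_base between -0.01 and 0.01 m and angle between the x axis of ingot_a_mid and the x axis of stack_base, either way round below 0.14 rad)) and linear speed of each of ingot_a, ingot_b below 0.02 m/s); the robot touches nothing.
It also fails if it takes over 70 s, if anything falls off the work surface, if the arm or the gripper's body presses on something with over 40 N, if the wrist force passes 120 N, or if a joint passes its speed limit or range.

ROBOT

A 7-joint arm with a two-finger parallel gripper is mounted at the origin on a cart in front of the work surface, level with it; the furniture and walls round the work are solid. World frame = base frame: x ahead of the robot, y to its left, z up, the work surface at z = 0. Lengths are in m, angles in degrees, forces in N, time in s.
With the tool pointing down it reaches from about 0.425 to 0.875 m from the base axis. Payload 4.7 kg.
Tool frame: the origin (TCP) lies at the very end of the fingers, on their centre line; the grasp point (between the pads) lies 19 mm behind it; z points along the fingers, y is the line along which they close (so a half turn about z gives the same grasp; the last joint's range is limited). The gripper opens to 87 mm and grips with 3 to 60 N. Pads are 19 mm wide; open, the fingers measure 117 mm over their backs; the gripper's body (75 mm by 190 mm) begins 51 mm behind the grasp point.
Start: joints at [76.152, 18.392, -4.016, 83.108, 1.295, 78.541, -3.26], TCP at [0.164, -0.629, 0.223] pointing down, gripper open.
Joint ranges: [-163.93, 163.93], [-17.29, 119.83], [-79.2, 71.16], [3.27, 140.29], [-89.18, 269.18], [5.43, 117.66], [-154.24, 154.24]. Speed limits (degrees/s): [147.25, 147.25, 180, 180, 180, 180, 180].

INTERFACE

Orientations are given as [roll, pitch, yaw] about the fixed x, y, z axes, in that order (R = Rz(yaw) Ry(pitch) Rx(roll)).
In Python, from cell import telemetry, cams, env gives the robot as it stands.
- The arm moves only by the tool arm_command, never from a script. Its argument "series" is text: rows parted by semicolons, each of 5 numbers parted by spaces: the shift along the tool's x, y, z in mm, then the turn about the tool's z in rad, then the closure in counts, from 0 (fully open) to 255 (shut). A call has 1 to 20 rows; each row shifts and turns the commanded pose from where the row before left it, along the tool's axes as they then stand; what a row does not reach is not made up. A row lasts 1/12 s, in which the tool goes at most 41.7 mm and 7.16 degrees, less where a joint would pass 70% of its speed; a pose out of reach is approached as far as the arm can. A call is refused whole if a number of a shift passes 41.7 or a number of a turn 0.125, either way. A call with a gripper value outside its range is refused whole. The fingers move at their own pace and stop on an object; "squeeze" is the grip in N (left out, the last holds). Time passes only in rows, so rows that do not move let the fingers close. It gives the time, the measured TCP pose, the force, the opening and the grip force at its end, in the units of the state.
- telemetry.get_obs(): the state, without advancing time (a new reading comes with each control period).
- cams.read_camera(name): name is "scene" or "top"; returns the picture (400x640x3 uint8, blue, green, red); there is no depth.
- cams.calibration(name): a dict with "K" (3x3 intrinsics, pixels), "origin" and "rotation" of the camera in the world. Camera axes: x right, y down, z forward; pixel columns grow to the right and rows downward; lengths in m; the calibration is good to about 2 mm. A picture is of the moment at which its call begins. calibration takes no time and is no camera call.
- env.sign_off(): hands the job in; it is judged then, once.
The state is a dict: "time_s": time; "qpos": joint angles; "joint_velocities": joint speeds; "effort": joint torques, N m; "tool_pos": TCP position; "tool_rot": TCP orientation; "force": force on the tool from outside, world axes, zero at the start; "wrist_torque": the same for the moment, N m; "grip_width": finger opening in m; "grasp_force": force on a finger pad.
Only numpy, scipy, OpenCV 4.12 (cv2) and the standard library are available. Lean on these libraries where they do the work, as an engineer would, in place of code of your own. Each camera call takes 0.05 s, during which the arm holds its last target. There are 200 camera calls.

## Working session

There is one attempt and no reset: what is moved stays moved. The work goes in short steps, Python scripts to look and compute and a tool call to move; the robot and the scene stay as the last step left them, time stands still between calls to the robot, and variables do not carry over. Pictures are saved under pics/ and viewed, at most 10 in all, crops included, and the job is handed in when it is done.

Besides the shell and the picture viewer there is one more tool, called after "Emit:" by a JSON object that holds its "op" and its "data". arm_command: Moves the arm, as the interface text tells. Its arguments: {"type":"object","properties":{"series":{"type":"string"},"squeeze":{"type":"number"}},"required":["series"]}

```bash
ls; mkdir -p pics; python3 - <<'E'
from cell import telemetry,cams,env
import cv2
print(telemetry.get_obs())
for n in("scene","top"):
    im=cams.read_camera(n); cv2.imwrite(f"pics/{n}0.png",im); print(n,cams.calibration(n))
E
```

```text
pics
{'time_s': 0.0, 'qpos': array([76.15381756, 18.43737949, -4.01528513, 83.17458099,  1.29465865,
       78.54106703, -3.25918498]), 'joint_velocities': array([-0.06980092, -0.07125784,  0.07674339,  0.01264488,  0.03484214,
        0.05479517, -0.04743411]), 'effort': array([ 9.50255926e-04, -4.91294074e+01, -4.03361712e-01, -3.12526882e+01,
       -6.37930096e-02,  4.37905372e-02,  1.61596613e-04]), 'tool_pos': array([ 0.16424847, -0.62833419,  0.22148334]), 'tool_rot': array([-1.79892196e+02,  5.52864827e-03,  1.46564432e+01]), 'force': array([ 0.7691082 , -0.00521449,  0.28098643]), 'wrist_torque': array([ 0.00753542, -0.00708538, -0.01706778]), 'grasp_force': 0.0, 'grip_width': 0.08687935171352401}
scene {'K': array([[424.90728017,   0.        , 318.33448547],
       [  0.        , 424.90728017, 206.41123983],
       [  0.        ,   0.        ,   1.        ]]), 'origin': array([ 1.01357141, -0.60717116,  0.67213962]), 'rotation': array([-1.36344707e+02,  7.22015206e-02,  6.67600558e+01])}
top {'K': array([[373.14739278,   0.        , 318.84341505],
       [  0.        , 373.14739278, 206.13549641],
       [  0.        ,   0.        ,   1.        ]]), 'origin': array([ 0.35614901, -0.37751274,  0.90338711]), 'rotation': array([-1.72338225e+02, -9.43008870e-03, -9.10777470e+01])}
```

View pics/scene0.png

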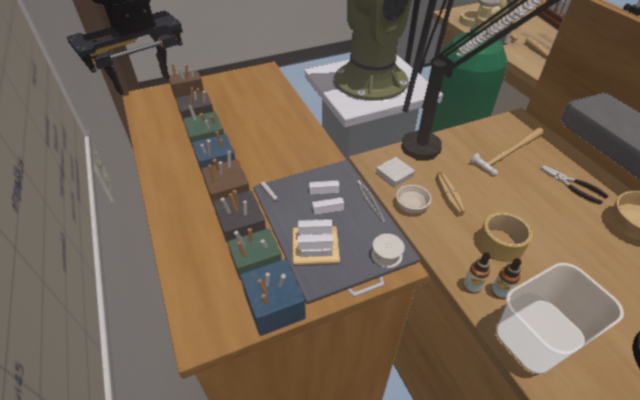

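View pics/top0.png

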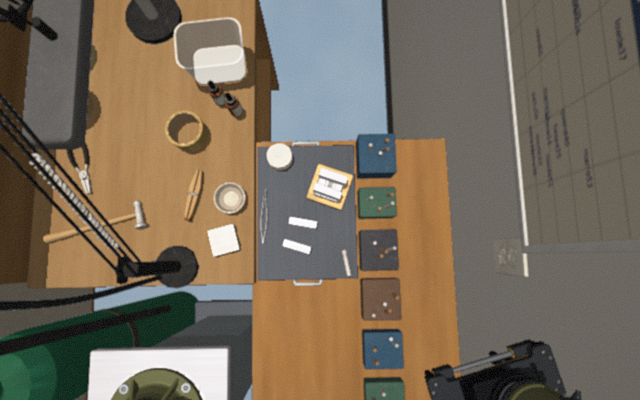

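The scene view shows the two loose ingots at about (324,187) and (328,206), with the stack at (316,240). The top view shows the ingots at (303,223) and (296,246), with the stack at (330,186). I'll enlarge both.

```bash
python3 - <<'E'
import cv2
def crop(n,x,y,w,h,s,step=10):
    im=cv2.imread(f"pics/{n}0.png")[y:y+h,x:x+w]
    im=cv2.resize(im,None,fx=s,fy=s,interpolation=cv2.INTER_CUBIC)
    for i in range(0,w,step):
        cv2.line(im,(i*s,0),(i*s,5),(0,255,255),1);cv2.putText(im,str(x+i),(i*s,16),0,.38,(0,255,255),1)
    for i in range(0,h,step):
        cv2.line(im,(0,i*s),(5,i*s),(0,255,255),1);cv2.putText(im,str(y+i),(6,i*s+4),0,.38,(0,255,255),1)
    cv2.imwrite(f"pics/{n}0c.png",im)
crop("top",275,158,82,100,6); crop("scene",285,172,65,95,6)
E
```

```text
(no output)
```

View pics/top0c.png

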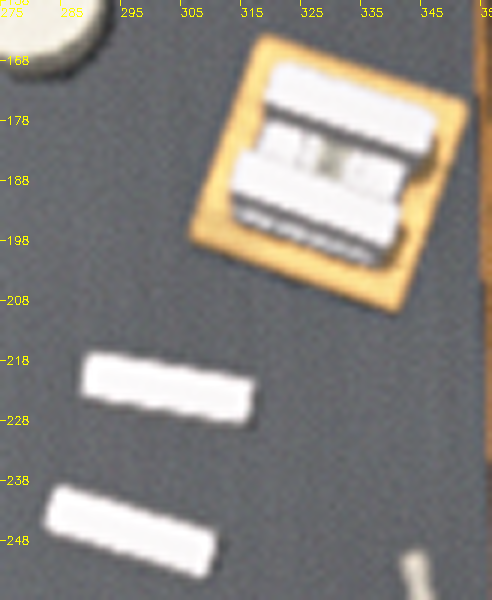

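View pics/scene0c.png

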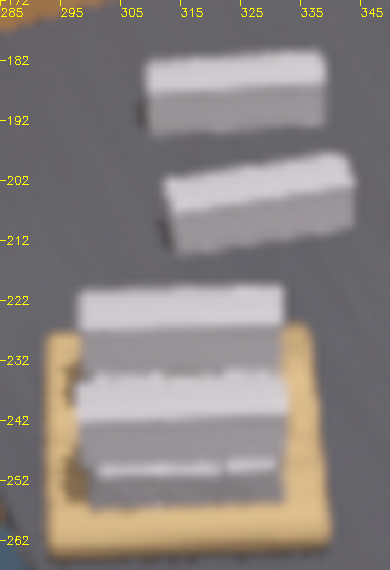

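In the top crop, ingot 1's top face is centred near (303,223), ingot 2's near (297,246), and the stack is tilted about 18°. The scene crop shows the same faces with clear edges. Next I'll fit rectangles to the corners from both views.

```bash
cat > h.py <<'E'
import numpy as np
from scipy.optimize import least_squares
from scipy.spatial.transform import Rotation as R
from cell import cams
CAL={n:cams.calibration(n) for n in("scene","top")}
def proj(n,P):
    c=CAL[n]; p=(np.atleast_2d(P)-c["origin"])@R.from_euler("xyz",c["rotation"],degrees=True).as_matrix()
    p=p@c["K"].T; return p[:,:2]/p[:,2:]
def rect(v,L,W):  # v=x,y,z,yaw(long axis)
    a=np.array([np.cos(v[3]),np.sin(v[3]),0]); b=np.array([-a[1],a[0],0])
    return np.array(v[:3])+np.array([i*a*L/2+j*b*W/2 for i,j in((1,1),(1,-1),(-1,-1),(-1,1))])
def fit(obs,L,W,v0):  # obs {cam: 4 corner pixels}; corners matched to nearest
    def f(v):
        r=[]
        for n,q in obs.items():
            p=proj(n,rect(v,L,W)); q=np.array(q)
            d=p[None]-q[:,None]; k=(d**2).sum(2).argmin(1); r.append((q-p[k]).ravel())
        return np.concatenate(r)
    s=least_squares(f,v0); return s.x,np.sqrt(np.mean(s.fun**2))
E
python3 - <<'E'
from h import *
T=lambda *c:[(275+x/6,158+y/6) for x,y in c]
S=lambda *c:[(285+x/6,172+y/6) for x,y in c]
def ground(px,z):
    f=lambda v:proj("top",[v[0],v[1],z])[0]-px
    return least_squares(f,[.6,-.3]).x
O={"ing1":(T((88,352),(254,380),(246,423),(81,395)),S((165,180),(345,153),(354,185),(178,212)),66,16),
"ing2":(T((62,485),(216,535),(205,578),(46,523)),S((146,62),(322,52),(326,86),(150,96)),66,16),
"near":(T((242,150),(404,203),(394,246),(232,192)),S((80,292),(282,286),(284,326),(82,331)),66,16),
"far":(T((275,62),(437,113),(428,154),(265,104)),S((77,385),(285,372),(288,412),(80,420)),66,16),
"board":(T((262,35),(468,103),(400,310),(190,237)),S((47,335),(308,325),(330,540),(50,552)),90,90)}
for k,(t,s,L,W) in O.items():
    c=ground(np.mean(t,0),.02)
    for o in ({"top":t,"scene":s},):
        v,e=fit(o,L/1e3,W/1e3,[*c,.03,np.radians(75 if k!="ing1" else 80)])
        print(k,(v[:3]*1e3).round(1),np.degrees(v[3]).round(1),"rms",e.round(2), "r",np.hypot(*v[:2]).round(3))
    for z in ([.012] if k=="board" else [.02,.052]):
        v=fit({"top":t},L/1e3,W/1e3,[*c,z,v[3]])[0]; 
        print("   top only",v.round(4))
E
```

```text
ing1 [ 437.3 -338.9   18.5] 79.1 rms 0.7 r 0.553
   top only [ 0.4354 -0.3416  0.0302  1.3841]
   top only [ 0.4354 -0.3416  0.0302  1.3841]
ing2 [ 381.3 -324.3   17.6] 70.8 rms 0.77 r 0.501
   top only [ 0.3807 -0.326   0.0079  1.231 ]
   top only [ 0.3807 -0.326   0.0079  1.231 ]
near [ 507.1 -399.    50. ] 69.8 rms 0.85 r 0.645
   top only [ 0.5055 -0.4016  0.0531  1.234 ]
   top only [ 0.5055 -0.4016  0.0531  1.234 ]
far [ 541.8 -413.1   50.6] 71.0 rms 0.71 r 0.681
   top only [ 0.5402 -0.4152  0.0545  1.2495]
   top only [ 0.5402 -0.4152  0.0545  1.2495]
board [ 525.1 -405.8    9.1] 69.8 rms 0.64 r 0.664
   top only [ 5.2590e-01 -4.0830e-01  6.0000e-04  1.2217e+00]
```

```bash
cat > go.py <<'E'
import numpy as np,sys
from cell import telemetry
B=np.array([525,-406.]); th=np.radians(-19.8); BX=np.array([np.cos(th),np.sin(th)]); BY=np.array([-BX[1],BX[0]])
def b2w(bx,by): return B+bx*BX+by*BY
def w2b(p): d=np.array(p)-B; return np.array([d@BX,d@BY])
def show(x,y,z,yaw):
    o=telemetry.get_obs(); p=o["tool_pos"]*1e3; r=np.radians(o["tool_rot"][2])
    d=np.array([x,y])-p[:2]
    print("now",p.round(1),"yaw",o["tool_rot"][2].round(2),"board",w2b(p[:2]).round(1))
    print("shift x,y,z %.1f %.1f %.1f  turn %.4f rad"%(d@[np.cos(r),np.sin(r)],d@[np.sin(r),-np.cos(r)],p[2]-z,-np.radians(yaw)+r))
E
python3 - <<'E'
from go import *
show(437,-340,60,-10.9)
E
```

```text
now [ 164.3 -628.4  221.6] yaw 14.66 board [-264.  -331.4]
shift x,y,z 336.8 -210.0 161.6  turn 0.4461 rad
```

Emit:
{"op": "arm_command", "data": {"series": "28 -17.5 0 0 0;28 -17.5 0 0 0;28 -17.5 0 0 0;28 -17.5 0 0 0;28 -17.5 0 0 0;28 -17.5 0 0 0;28 -17.5 0 0 0;28 -17.5 0 0 0;28 -17.5 0 0 0;28 -17.5 0 0 0;28 -17.5 0 0 0;28 -17.5 0 0 0;0 0 20 0.1115 0;0 0 30 0.1115 0;0 0 30 0.1115 0;0 0 30 0.1115 0;0 0 0 0 0;0 0 0 0 0;0 0 0 0 0", "squeeze": 15}}

```text
time_s: 1.68
tool_pos: [0.4372, -0.3412, 0.1141]
tool_rot: [180.0, -0.1, -10.7]
force: [0.1, -0.9, 1.2]
grip_width: 0.0871
grasp_force: 0.0
```

```bash
python3 - <<'E'
from go import *
show(437,-340,14,-10.9)
E
```

```text
now [ 437.2 -341.2  114.1] yaw -10.74 board [-104.6   31.2]
shift x,y,z -0.4 -1.1 100.1  turn 0.0029 rad
```

Emit:
{"op": "arm_command", "data": {"series": "0 -1 30 0 0;0 0 30 0 0;0 0 25 0 0;0 0 10 0 0;0 0 5 0 0;0 0 0 0 0;0 0 0 0 0;0 0 0 0 255;0 0 0 0 255;0 0 0 0 255;0 0 0 0 255;0 0 0 0 255;0 0 0 0 255;0 0 0 0 255;0 0 0 0 255", "squeeze": 15}}

```text
time_s: 2.93
tool_pos: [0.437, -0.3395, 0.0132]
tool_rot: [-180.0, -0.0, -10.9]
force: [0.6, 2.8, 5.8]
grip_width: 0.0657
grasp_force: 15.0
```

```bash
python3 - <<'E'
from go import *
x,y=b2w(-70,0)
show(x,y,50,-19.8)
E
```

```text
now [ 437.  -339.5   13.2] yaw -10.89 board [-105.3   32.8]
shift x,y,z 29.8 37.9 -36.8  turn 0.1556 rad
```

Emit:
{"op": "arm_command", "data": {"series": "0 0 -10 0 255;0 0 -15 0 255;0 0 -12 0 255;10 12.5 0 0 255;10 12.5 0 0 255;10 13 0 0 255;0 0 0 0.078 255;0 0 0 0.078 255;0 0 0 0 255;0 0 0 0 255;0 0 0 0 255"}}

```text
time_s: 3.85
tool_pos: [0.4587, -0.3825, 0.0495]
tool_rot: [180.0, 0.0, -19.7]
force: [-0.2, -0.5, -3.3]
grip_width: 0.0659
grasp_force: 15.0
```

```bash
python3 - <<'E'
from go import *
x,y=b2w(-70,0)
show(x,y,20,-19.8)
E
```

```text
now [ 458.7 -382.5   49.5] yaw -19.71 board [-70.4  -0.4]
shift x,y,z 0.4 -0.4 29.5  turn 0.0016 rad
```

Emit:
{"op": "arm_command", "data": {"series": "0 0 15 0 255;0 0 15 0 255;6 0 0 0 255;5 0 0 0 255;2 0 0 0 255;2 0 0 0 255;2 0 0 0 255;2 0 0 0 255;2 0 0 0 255;2 0 0 0 255;0 0 0 0 255"}}

```text
time_s: 4.77
tool_pos: [0.4769, -0.3893, 0.0197]
tool_rot: [-180.0, 0.5, -19.9]
force: [-9.2, 5.0, 3.5]
grip_width: 0.0659
grasp_force: 15.0
```

```bash
python3 - <<'E'
from go import *
x,y=b2w(-40,0)
show(x,y,20,-19.8)
E
```

```text
now [ 476.9 -389.3   19.7] yaw -19.85 board [-51.   -0.6]
shift x,y,z 11.0 -0.6 -0.3  turn -0.0009 rad
```

Emit:
{"op": "arm_command", "data": {"series": "2 0 0 0 255;2 0 0 0 255;2 0 0 0 255;1 0 0 0 255;1 0 0 0 255;0 0 0 0 255;0 0 0 0 255"}}

```text
time_s: 5.35
tool_pos: [0.4851, -0.3923, 0.0205]
tool_rot: [-180.0, 0.4, -19.8]
force: [-8.9, 4.9, 4.5]
grip_width: 0.0656
grasp_force: 16.0
```

```bash
python3 - <<'E'
from go import *
show(*b2w(-40,0),20,-19.8)
from cell import cams
import cv2
im=cams.read_camera("scene")[170:270,270:370]
cv2.imwrite("pics/s1.png",cv2.resize(im,None,fx=6,fy=6,interpolation=cv2.INTER_CUBIC))
E
```

```text
now [ 485.1 -392.3   20.5] yaw -19.84 board [-42.1  -0.7]
shift x,y,z 2.1 -0.7 0.5  turn -0.0006 rad
```

View pics/s1.png

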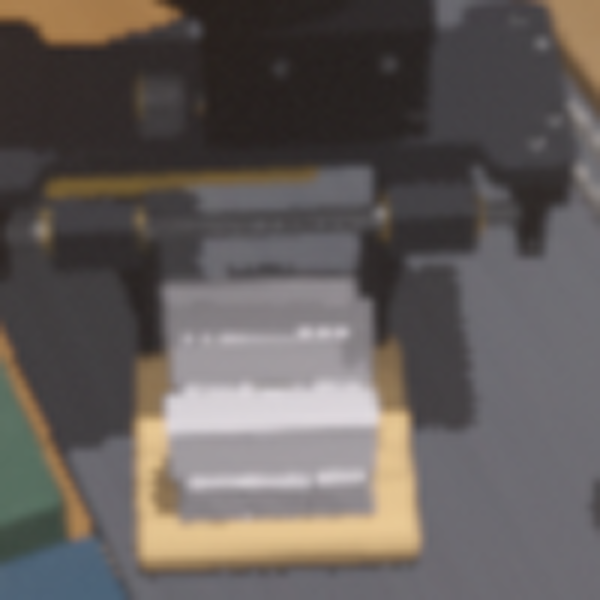

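The stack hides the bar here, and the bar seems to have tipped up against the board edge. I'll lift it, back off and settle it on its flank on the plate.

Emit:
{"op": "arm_command", "data": {"series": "0 0 0 0 255;0 0 0 0 255;-2 0 -10 0 255;-10 0 -10 0 255;-10 0 0 0 255;-10 0 0 0 255;-6 0 0 0 255;0 0 0 0 255;0 0 0 0 255", "squeeze": 25}}

```text
time_s: 6.15
tool_pos: [0.4518, -0.3803, 0.0393]
tool_rot: [180.0, 0.0, -19.9]
force: [0.4, -0.2, -3.7]
grip_width: 0.0651
grasp_force: 25.0
```

```bash
python3 - <<'E'
from go import *
show(*b2w(-80,0),20,-19.8)
from cell import cams
import cv2
im=cams.read_camera("scene")[160:260,270:370]
cv2.imwrite("pics/s2.png",cv2.resize(im,None,fx=6,fy=6,interpolation=cv2.INTER_CUBIC))
E
```

```text
now [ 451.8 -380.3   39.3] yaw -19.86 board [-77.6  -0.7]
shift x,y,z -2.4 -0.7 19.3  turn -0.0011 rad
```

View pics/s2.png

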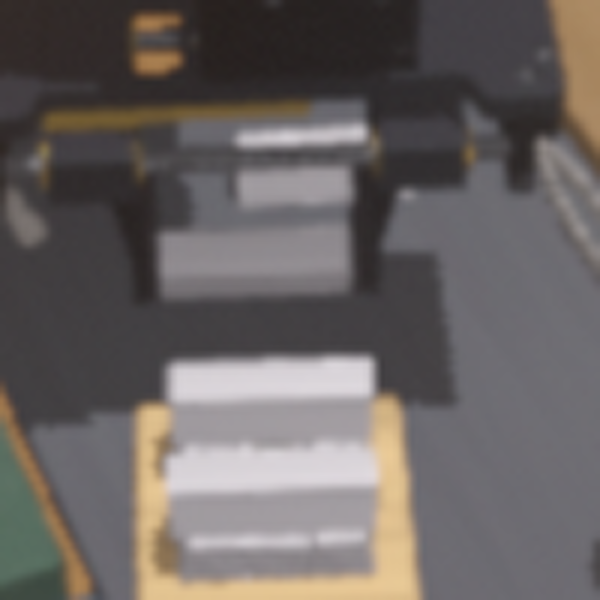

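The bar hangs rolled, showing its narrow face to the camera at about crop (255,255) with the flank under it. I'll lower it and press it onto its flank.

Emit:
{"op": "arm_command", "data": {"series": "0 0 10 0 255;0 0 10 0 255;0 0 3 0 255;0 0 3 0 255;0 0 2 0 255;0 0 2 0 255;0 0 1 0 255;0 0 1 0 255;0 0 0 0 255;0 0 0 0 255", "squeeze": 12}}

```text
time_s: 7.03
tool_pos: [0.4571, -0.3819, 0.0111]
tool_rot: [179.9, -0.5, -19.8]
force: [2.9, -0.1, 13.2]
grip_width: 0.0659
grasp_force: 12.0
```

Emit:
{"op": "arm_command", "data": {"series": "2 0 1 0 255;2 0 1 0 255;2 0 1 0 255;2 0 1 0 255;1 0 1 0 255;1 0 1 0 255;0 0 0 0 255;0 0 0 0 255"}}

```text
time_s: 7.7
tool_pos: [0.4647, -0.3847, 0.0032]
tool_rot: [180.0, -0.3, -19.8]
force: [2.4, -0.3, 4.8]
grip_width: 0.0656
grasp_force: 12.0
```

```bash
python3 - <<'E'
from go import *
show(*b2w(-80,0),20,-19.8)
E
```

```text
now [ 464.7 -384.7    3.2] yaw -19.79 board [-63.9  -0.4]
shift x,y,z -16.1 -0.4 -16.8  turn 0.0001 rad
```

Emit:
{"op": "arm_command", "data": {"series": "0 0 0 0 0;0 0 0 0 0;0 0 0 0 0;0 0 0 0 0;0 0 -10 0 0;0 0 -20 0 0;0 0 -30 0 0;-30 0 -30 0 0;-40 0 -30 0 0;-40 0 0 0 0;-40 0 0 0 0;0 0 0 0 0;0 0 0 0 0"}}

```text
time_s: 8.78
tool_pos: [0.3251, -0.335, 0.1165]
tool_rot: [179.9, 0.0, -20.0]
force: [0.3, 0.1, 0.7]
grip_width: 0.0871
grasp_force: 0.0
```

```bash
python3 - <<'E'
from go import *
show(*b2w(-72,0),20,-19.8)
from cell import cams
import cv2
a=cams.read_camera("scene")[165:255,285:355]
b=cams.read_camera("top")[165:255,275:355]
cv2.imwrite("pics/s3a.png",a);cv2.imwrite("pics/s3b.png",b)
f=lambda im:cv2.resize(im,None,fx=5,fy=5,interpolation=cv2.INTER_CUBIC)
cv2.imwrite("pics/s3.png",cv2.hconcat([f(a),f(b)]))
E
```

```text
now [ 325.1 -335.   116.5] yaw -19.98 board [-212.2   -0.9]
shift x,y,z 140.2 -1.3 96.5  turn -0.0032 rad
```

View pics/s3.png

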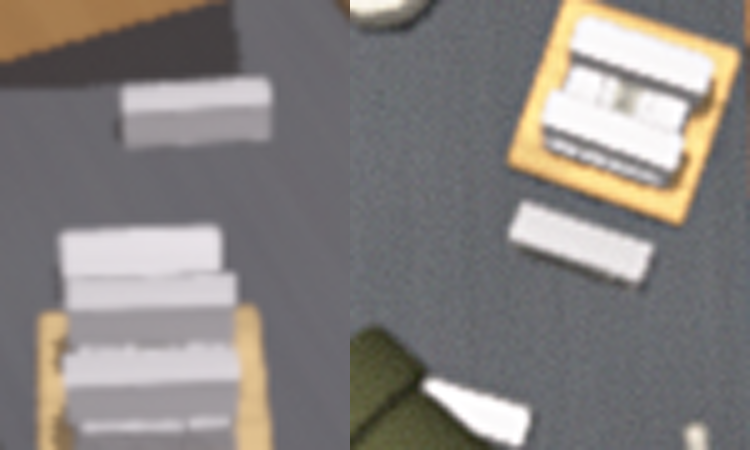

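Ingot 1 now lies on its flank near the board: centre about crop (582,241) in the top half, clear of the board edge. Next I'll measure its centre.

```bash
python3 - <<'E'
from h import *
from go import *
T=np.array([(275+(x-350)/5,165+y/5) for x,y in((525,200),(655,243),(640,285),(508,235))])
S=np.array([(285+x/5,165+y/5) for x,y in((60,232),(220,228),(222,268),(66,276))])
f=lambda v:np.r_[proj("top",v)[0]-T.mean(0),(proj("scene",v)[0]-S.mean(0))]
s=least_squares(f,[.46,-.38,.02]);print(s.x*1e3,s.fun.round(2))
x,y,z=s.x*1e3; c=w2b([x,y]); print("board",c)
show(*b2w(c[0]+4,c[1]),60,-19.8)
E
```

```text
[ 459.01611071 -383.2542272    18.77750656] [-1.02 -0.35 -0.94  0.06]
board [-69.78782827  -0.95018523]
now [ 328.2 -335.8  116.9] yaw -19.83 board [-209.    -0.6]
shift x,y,z 143.2 0.3 56.9  turn -0.0005 rad
```

Emit:
{"op": "arm_command", "data": {"series": "36 0 0 0 0;36 0 0 0 0;36 0 0 0 0;35 0 0 0 0;0 0 30 0 0;0 0 30 0 0;0 0 25 0 0;0 0 15 0 0;0 0 5 0 0;0 0 0 0 0;0 0 0 0 0;0 0 0 0 255;0 0 0 0 255;0 0 0 0 255;0 0 0 0 255;0 0 0 0 255;0 0 0 0 255;0 0 0 0 255;0 0 0 0 255", "squeeze": 15}}

```text
time_s: 10.47
tool_pos: [0.4622, -0.3841, 0.0119]
tool_rot: [180.0, -0.1, -19.8]
force: [-0.9, 1.1, 6.2]
grip_width: 0.0657
grasp_force: 15.0
```

```bash
python3 - <<'E'
from go import *
show(*b2w(-72,0),20,-19.8)
E
```

```text
now [ 462.2 -384.1   11.9] yaw -19.84 board [-66.5  -0.7]
shift x,y,z -5.5 -0.7 -8.1  turn -0.0006 rad
```

Emit:
{"op": "arm_command", "data": {"series": "0 0 -3.5 0 255;0 0 -3.5 0 255;3 0 0 0 255;4 0 0 0 255;3 0 0 0 255;2 0 0 0 255;2 0 0 0 255;2 0 0 0 255;2 0 0 0 255;2 0 0 0 255;2 0 0 0 255;2 0 0 0 255;2 0 0 0 255;0 0 0 0 255;0 0 0 0 255"}}

```text
time_s: 11.72
tool_pos: [0.481, -0.3906, 0.0176]
tool_rot: [-179.9, 0.7, -19.9]
force: [-11.8, 6.3, 8.3]
grip_width: 0.0651
grasp_force: 15.0
```

```bash
python3 - <<'E'
from go import *
show(*b2w(-42,0),20,-19.8)
E
```

```text
now [ 481.  -390.6   17.6] yaw -19.89 board [-46.6  -0.4]
shift x,y,z 4.6 -0.4 -2.4  turn -0.0016 rad
```

Emit:
{"op": "arm_command", "data": {"series": "2 0 0 0 255;2 0 0 0 255;2 0 0 0 255;0 0 0 0 255;0 0 0 0 255;0 0 -5 0 255;0 0 -10 0 255;-8 0 -5 0 255;-10 0 0 0 255;-10 0 0 0 255;-6 0 0 0 255;0 0 0 0 255;0 0 0 0 255", "squeeze": 20}}

```text
time_s: 12.8
tool_pos: [0.4595, -0.3832, 0.038]
tool_rot: [180.0, -0.0, -19.9]
force: [0.2, 0.4, -2.9]
grip_width: 0.0654
grasp_force: 20.0
```

```bash
python3 - <<'E'
from go import *
show(*b2w(-78,0),20,-19.8)
from cell import cams
import cv2
im=cams.read_camera("scene")[160:260,270:370]
cv2.imwrite("pics/s4.png",cv2.resize(im,None,fx=6,fy=6,interpolation=cv2.INTER_CUBIC))
E
```

```text
now [ 459.5 -383.2   38. ] yaw -19.86 board [-69.3  -0.7]
shift x,y,z -8.7 -0.7 18.0  turn -0.0011 rad
```

View pics/s4.png

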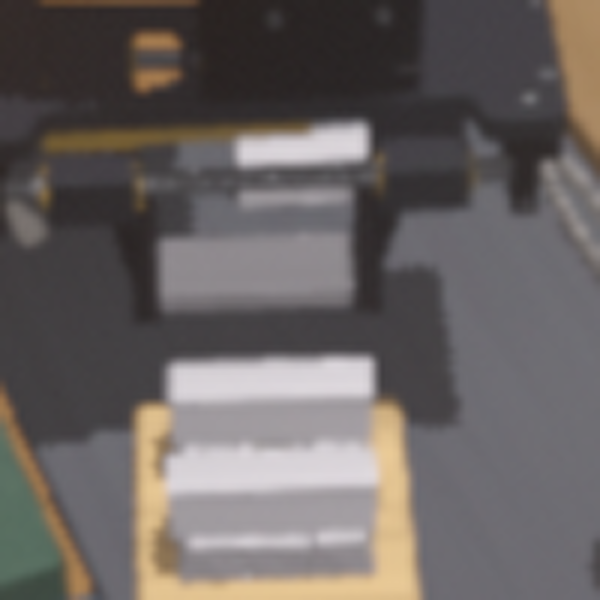

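The bar is rolled again, with its flank face near crop (255,270), held level. I'll lower it onto its narrow face as before.

Emit:
{"op": "arm_command", "data": {"series": "-6 0 8 0 255;0 0 8 0 255;0 0 4 0 255;0 0 3 0 255;1 0 2 0 255;2 0 2 0 255;2 0 1 0 255;2 0 1 0 255;2 0 1 0 255;2 0 1 0 255;1 0 1 0 255;1 0 1 0 255;0 0 0 0 255;0 0 0 0 255", "squeeze": 12}}

```text
time_s: 14.02
tool_pos: [0.4679, -0.386, 0.0057]
tool_rot: [180.0, -0.2, -19.8]
force: [0.1, 0.2, 4.9]
grip_width: 0.0655
grasp_force: 12.0
```

```bash
python3 - <<'E'
from go import *
show(*b2w(-78,0),20,-19.8)
E
```

```text
now [ 467.9 -386.     5.7] yaw -19.82 board [-60.5  -0.5]
shift x,y,z -17.5 -0.5 -14.3  turn -0.0003 rad
```

Emit:
{"op": "arm_command", "data": {"series": "1 0 1 0 255;0 0 1 0 255;0 0 1 0 255;0 0 0 0 255;0 0 0 0 255"}}

```text
time_s: 14.43
tool_pos: [0.4699, -0.3867, 0.0034]
tool_rot: [180.0, -0.3, -19.8]
force: [1.3, 1.3, 4.5]
grip_width: 0.0658
grasp_force: 12.0
```

Emit:
{"op": "arm_command", "data": {"series": "0 0 0 0 0;0 0 0 0 0;0 0 0 0 0;0 0 0 0 0;0 0 -10 0 0;0 0 -20 0 0;0 0 -30 0 0;-30 0 -30 0 0;-40 0 -30 0 0;-40 0 0 0 0;-40 0 0 0 0;0 0 0 0 0;0 0 0 0 0"}}

```text
time_s: 15.52
tool_pos: [0.3309, -0.3371, 0.117]
tool_rot: [179.9, 0.0, -20.0]
force: [1.2, -0.9, 0.7]
grip_width: 0.0871
grasp_force: 0.0
```

```bash
python3 - <<'E'
from cell import cams
import cv2
a=cams.read_camera("scene")[170:270,285:355]
b=cams.read_camera("top")[165:265,275:350]
cv2.imwrite("pics/s5a.png",a);cv2.imwrite("pics/s5b.png",b)
f=lambda im:cv2.resize(im,None,fx=5.5,fy=5.5,interpolation=cv2.INTER_CUBIC)
cv2.imwrite("pics/s5.png",cv2.hconcat([f(a),f(b)]))
E
```

```text
(no output)
```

View pics/s5.png

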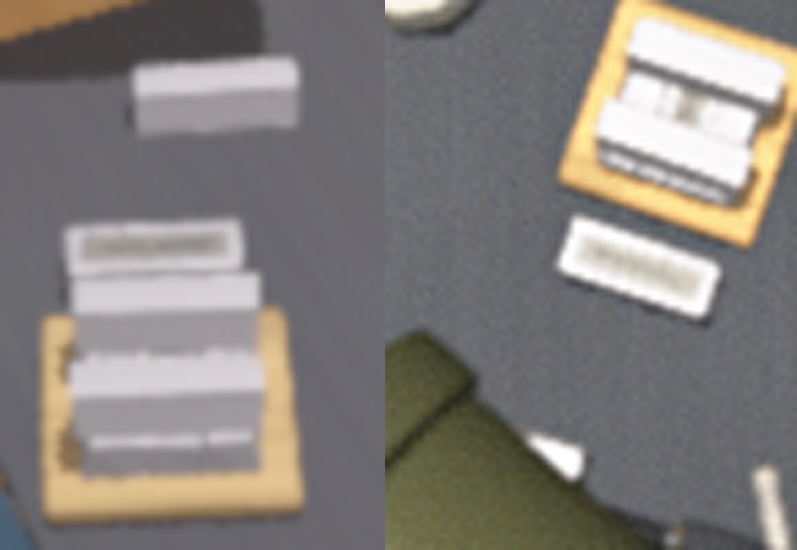

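Ingot 1 is turned over: its broad face with the engraved panel points up, centre about crop (640,267) on the right. Next I'll fit its pose.

```bash
python3 - <<'E'
from h import *
from go import *
T=[(275+(x-385)/5.5,165+y/5.5) for x,y in((573,214),(720,262),(705,322),(557,270))]
S=[(285+x/5.5,170+y/5.5) for x,y in((63,228),(243,219),(245,265),(70,275))]
for o in({"top":T,"scene":S},{"top":T}):
    v,e=fit(o,.066,.024,[.466,-.386,.02,np.radians(70)]); print(v[:3]*1e3,np.degrees(v[3]),e)
    c=w2b(v[:2]*1e3);print(c)
show(*b2w(*c),60,-19.8)
E
```

```text
[ 458.05270496 -382.91265627   18.9510731 ] 70.67678190916763 0.7551094652717072
[-70.80998123  -0.95514977]
[ 454.13999509 -384.75828177   45.80694869] 70.56788622223866 0.3506172731769161
[-73.86619137  -4.01704651]
now [ 334.  -337.9  117.4] yaw -19.83 board [-202.7   -0.6]
shift x,y,z 128.9 3.3 57.4  turn -0.0006 rad
```

Emit:
{"op": "arm_command", "data": {"series": "33 0.3 0 0 0;33 0 0 0 0;33 0 0 0 0;33 0 0 0 0;0 0 30 0 0;0 0 30 0 0;0 0 25 0 0;0 0 15 0 0;0 0 5 0 0;0 0 0 0 0;0 0 0 0 0;0 0 0 0 255;0 0 0 0 255;0 0 0 0 255;0 0 0 0 255;0 0 0 0 255;0 0 0 0 255;0 0 0 0 255;0 0 0 0 255", "squeeze": 45}}

```text
time_s: 17.2
tool_pos: [0.4577, -0.3827, 0.0124]
tool_rot: [180.0, -0.1, -19.8]
force: [0.3, 0.6, 6.0]
grip_width: 0.0654
grasp_force: 45.0
```

```bash
python3 - <<'E'
from go import *
show(*b2w(-0.5,0),75,-19.6)
E
```

```text
now [ 457.7 -382.7   12.4] yaw -19.84 board [-71.2  -0.9]
shift x,y,z 70.7 -1.0 -62.6  turn -0.0042 rad
```

Emit:
{"op": "arm_command", "data": {"series": "0 0 -10 0 255;0 0 -20 0 255;0 0 -20 0 255;0 0 -10 0 255;20 0 0 0 255;25 -0.7 0 0 255;20 0 0 0 255;5.5 0 0 0 255;0 0 0 0 255;0 0 0 0 255;0 0 0 0 255"}}

```text
time_s: 18.12
tool_pos: [0.5221, -0.4054, 0.0707]
tool_rot: [180.0, 0.1, -19.9]
force: [-0.2, -0.2, -2.3]
grip_width: 0.0651
grasp_force: 45.0
```

```bash
python3 - <<'E'
from go import *
show(*b2w(-0.5,0),44.4,-19.6)
E
```

```text
now [ 522.1 -405.4   70.7] yaw -19.87 board [-2.9 -0.5]
shift x,y,z 2.4 -0.5 26.3  turn -0.0047 rad
```

Emit:
{"op": "arm_command", "data": {"series": "1.8 0 0 0 255;0 0 5 0 255;0 0 5 0 255;0 0 4 0 255;0 0 2 0 255;0 0 2 0 255;0 0 0 0 255;0 0 0 0 255"}}

```text
time_s: 18.78
tool_pos: [0.5249, -0.4061, 0.0531]
tool_rot: [-180.0, 0.1, -19.8]
force: [-1.5, 0.9, -3.5]
grip_width: 0.0653
grasp_force: 45.0
```

```bash
python3 - <<'E'
from go import *
show(*b2w(-0.5,0),44.4,-19.6)
E
```

```text
now [ 524.9 -406.1   53.1] yaw -19.84 board [-0.  -0.2]
shift x,y,z -0.5 -0.2 8.7  turn -0.0042 rad
```

Emit:
{"op": "arm_command", "data": {"series": "-0.5 0 1 0 255;0 0 1 0 255;0 0 1 0 255;0 0 1 0 255;0 0 1 0 255;0 0 0 0 255"}}

```text
time_s: 19.28
tool_pos: [0.5251, -0.4064, 0.0486]
tool_rot: [180.0, -0.0, -19.8]
force: [-2.1, 0.7, -0.9]
grip_width: 0.0655
grasp_force: 45.1
```

Emit:
{"op": "arm_command", "data": {"series": "0 0 1 0 255;0 0 1 0 255;0 0 1 0 255;0 0 0 0 255;0 0 0 0 255"}}

```text
time_s: 19.7
tool_pos: [0.5254, -0.4063, 0.0454]
tool_rot: [180.0, -0.1, -19.8]
force: [-0.8, -0.6, -2.0]
grip_width: 0.0655
grasp_force: 45.1
```

Emit:
{"op": "arm_command", "data": {"series": "0 0 1 0 255;0 0 0.5 0 255;0 0 0.5 0 255;0 0 0 0 255;0 0 0 0 255"}}

```text
time_s: 20.12
tool_pos: [0.5253, -0.4062, 0.0444]
tool_rot: [180.0, -0.0, -19.8]
force: [-2.9, 0.7, 5.1]
grip_width: 0.0653
grasp_force: 45.0
```

Emit:
{"op": "arm_command", "data": {"series": "0 0 1 0 255;0 0 1 0 255;0 0 1 0 255;0 0 0 0 255;0 0 0 0 255"}}

```text
time_s: 20.53
tool_pos: [0.5253, -0.4062, 0.0443]
tool_rot: [180.0, -0.0, -19.8]
force: [-7.6, 4.9, 19.1]
grip_width: 0.0653
grasp_force: 45.0
```

Emit:
{"op": "arm_command", "data": {"series": "0 0 -2 0 255;0 0 -1 0 255;0 0 0 0 0;0 0 0 0 0;0 0 0 0 0;0 0 0 0 0;0 0 -10 0 0;0 0 -15 0 0;0 0 0 0 255;0 0 0 0 255;0 0 0 0 255;0 0 0 0 255;0 0 0 0 255;0 0 0 0 255;0 0 0 0 255;0 0 0 0 255;0 0 8 0 255;0 0 4 0 255;0 0 0 0 255", "squeeze": 20}}

```text
time_s: 22.12
tool_pos: [0.524, -0.4055, 0.0547]
tool_rot: [-180.0, 0.2, -19.8]
force: [0.0, 0.2, -0.5]
grip_width: 0.0216
grasp_force: 0.0
```

Emit:
{"op": "arm_command", "data": {"series": "0 0 2 0 255;0 0 2 0 255;0 0 1 0 255;0 0 1 0 255;0 0 1 0 255;0 0 1 0 255;0 0 0 0 255;0 0 0 0 255"}}

```text
time_s: 22.78
tool_pos: [0.5261, -0.407, 0.0524]
tool_rot: [179.9, -0.2, -19.8]
force: [-4.1, 3.2, 16.5]
grip_width: 0.0003
grasp_force: 7.8
```

Emit:
{"op": "arm_command", "data": {"series": "0 0 -20 0 0;0 0 -25 0 0;0 0 -25 0 0;-30 0 0 0 0;-30 0 0 0 0;-30 0 0 0 0;-30 0 0 0 0;0 0 0 0 0;0 0 0 0 0;0 0 0 0 0"}}

```text
time_s: 23.62
tool_pos: [0.413, -0.3658, 0.1191]
tool_rot: [180.0, -0.1, -19.8]
force: [-0.3, -1.0, 0.6]
grip_width: 0.0595
grasp_force: 0.0
```

```bash
python3 - <<'E'
from go import *
show(381.3,-325,13,-19.2)
print(telemetry.get_obs()["qpos"].round(1))
E
```

```text
now [ 413.  -365.8  119.1] yaw -19.83 board [-1.19e+02 -1.00e-01]
shift x,y,z -43.7 -27.7 106.1  turn -0.0110 rad
[ 53.5  11.6 -16.4 104.2   3.6  64.6 -73.9]
```

Emit:
{"op": "arm_command", "data": {"series": "-22 -14 0 0 0;-21.7 -13.7 0 0 0;0 0 0 -0.011 0;0 0 30 0 0;0 0 30 0 0;0 0 25 0 0;0 0 15 0 0;0 0 6 0 0;0 0 0 0 0;0 0 0 0 0;0 0 0 0 255;0 0 0 0 255;0 0 0 0 255;0 0 0 0 255;0 0 0 0 255;0 0 0 0 255;0 0 0 0 255;0 0 0 0 255", "squeeze": 30}}

```text
time_s: 25.12
tool_pos: [0.381, -0.3247, 0.0132]
tool_rot: [180.0, -0.1, -19.2]
force: [-0.0, 1.4, 5.7]
grip_width: 0.0655
grasp_force: 30.0
```

Emit:
{"op": "arm_command", "data": {"series": "0 0 -15 0 255;0 0 -25 0 255;0 0 -30 0 255;0 0 -30 0 255;0 0 0 -0.12 255;0 0 0 -0.12 255;0 0 0 -0.12 255;0 0 0 -0.12 255;0 0 0 -0.12 255;0 0 0 -0.12 255;0 0 0 -0.12 255;0 0 0 -0.12 255;0 0 0 -0.12 255;0 0 0 -0.12 255;0 0 0 -0.12 255;0 0 0 -0.12 255;0 0 0 -0.115 255;0 0 0 0 255;0 0 0 0 255"}}

```text
time_s: 26.7
tool_pos: [0.3798, -0.3244, 0.1119]
tool_rot: [-179.9, -0.0, 69.7]
force: [-0.2, -0.1, -2.7]
grip_width: 0.0654
grasp_force: 30.0
```

```bash
python3 - <<'E'
from go import *
show(524.8,-406.1,75,70.4)
E
```

```text
now [ 379.8 -324.4  111.9] yaw 69.69 board [-164.2   27.6]
shift x,y,z -26.3 164.3 36.9  turn -0.0123 rad
```

Emit:
{"op": "arm_command", "data": {"series": "-5 33 0 0 255;-5 33 0 0 255;-5.5 33 0 0 255;-5.5 33 0 0 255;-5.3 32.3 0 0 255;0 0 0 -0.012 255;0 0 0 0 255;0 0 15 0 255;0 0 15 0 255;0 0 6 0 255;0 0 0 0 255;0 0 0 0 255"}}

```text
time_s: 27.7
tool_pos: [0.5249, -0.4056, 0.0766]
tool_rot: [-180.0, 0.0, 70.5]
force: [0.1, 0.5, -1.6]
grip_width: 0.0656
grasp_force: 30.0
```

```bash
python3 - <<'E'
from go import *
show(524.8,-406.1,65.2,70.4)
E
```

```text
now [ 524.9 -405.6   76.6] yaw 70.51 board [-0.3  0.4]
shift x,y,z -0.5 0.1 11.4  turn 0.0020 rad
```

Emit:
{"op": "arm_command", "data": {"series": "0 0 4 0 255;0 0 3 0 255;0 0 2 0 255;0 0 1 0 255;0 0 1 0 255;0 0 0.5 0 255;0 0 0 0 255;0 0 0 0 255"}}

```text
time_s: 28.37
tool_pos: [0.5257, -0.4058, 0.0653]
tool_rot: [180.0, 0.0, 70.6]
force: [-1.1, 0.2, 0.2]
grip_width: 0.0655
grasp_force: 30.0
```

Emit:
{"op": "arm_command", "data": {"series": "0 0 0.7 0 255;0 0 0 0 255;0 0 0 0 0;0 0 0 0 0;0 0 0 0 0;0 0 0 0 0;0 0 0 0 0;0 0 -10 0 0;0 0 -25 0 0;0 0 -30 0 0;0 -40 -20 0 0;0 -40 0 0 0;0 -40 0 0 0;0 -40 0 0 0;0 0 0 0 0;0 0 0 0 0"}}

```text
time_s: 29.7
tool_pos: [0.3752, -0.3534, 0.1486]
tool_rot: [-180.0, 0.1, 70.4]
force: [0.0, 0.1, 0.1]
grip_width: 0.0868
grasp_force: 0.0
```

```bash
python3 - <<'E'
from cell import cams
import cv2
a=cams.read_camera("scene")[200:275,280:355]
b=cams.read_camera("top")[155:230,290:365]
f=lambda im:cv2.resize(im,None,fx=5.3,fy=5.3,interpolation=cv2.INTER_CUBIC)
cv2.imwrite("pics/s6.png",cv2.hconcat([f(a),f(b)]))
E
```

```text
(no output)
```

View pics/s6.png

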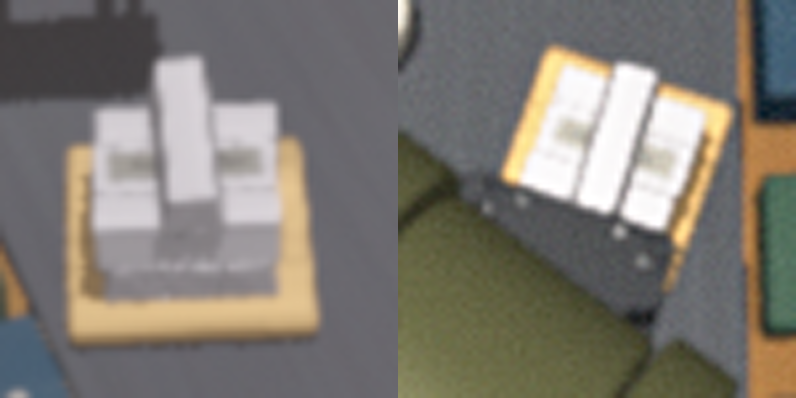

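The crown bar lies square across the middle, at crop (185,130) in the scene view and (617,137) in the top view. The three ingots below are flush with no gaps, so I'm handing in.

```bash
python3 -c "
from cell import env
print(env.sign_off())"
```

```text
the job is handed in; nothing more can be done
None
```

The stack is finished and handed in at about 30 s of the 70 s: one ingot is turned over and pressed flush in the gap, and the other lies square across the three; the sign-off gave no verdict.

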